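# Roll the big tin onto the non-slip mat

### The arm

A 6-joint arm with a two-finger parallel gripper is mounted at the origin on a cart in front of the work surface, level with it; the furniture and walls round the work are solid. World frame = base frame: x ahead of the robot, y to its left, z up, the work surface at z = 0. Lengths are in m, angles in rad, forces in N, time in s.
With the tool pointing down it reaches from about 0.3 to 0.775 m from the base axis. Payload 14.6 kg.
Tool frame: the origin (TCP) lies midway between the tips of the shut fingers; the grasp point (between the pads) lies 19 mm behind it (ctrl.pinch_z is the distance from the TCP to the grasp point, in m); z points along the fingers, y is the line along which they close (so a half turn about z gives the same grasp; the last joint's range is limited). The gripper opens to 94 mm and grips with 3 to 60 N. Pads are 16 mm wide; open, the fingers measure 119 mm over their backs; the gripper's body (75 mm by 177 mm) begins 78 mm behind the grasp point.
Start: joints at [1.115, 0.3, 1.521, -0, 1.321, -0.067], TCP at [0.208, 0.509, 0.205] pointing down, gripper open.
Joint ranges: [-3.03, 3.03], [-0.79, 2.21], [0.23, 2.52], [-1.04, 4.18], [0, 3.07], [-2.55, 2.55]. Speed limits (rad/s): [2.22, 2.22, 2.57, 3.14, 3.14, 3.14].

### API

Orientations are given as [roll, pitch, yaw] about the fixed x, y, z axes, in that order (R = Rz(yaw) Ry(pitch) Rx(roll)).
In Python, from station import ctrl gives the robot as it stands.
- The arm moves only by the tool jog_arm, never from a script. Its argument "motion" is a list of rows, each a list of 7 numbers: the shift along the tool's x, y, z in m, then the turn, a rotation vector about the tool's x, y, z in rad, then the opening, from -1 (shut) to 1 (fully open). In form: [[tx, ty, tz, rx, ry, rz, gripper], ...]. A call has 1 to 5 rows; each row shifts and turns the commanded pose from where the row before left it, along the tool's axes as they then stand; what a row does not reach is not made up. A row lasts 1/10 s, in which the tool goes at most 50 mm and 8.59 degrees, less where a joint would pass 70% of its speed; a pose out of reach is approached as far as the arm can. A call is refused whole if a number of a shift passes 0.05 or a number of a turn 0.15, either way. A call with a gripper value outside its range is refused whole. The fingers move at their own pace and stop on an object; "squeeze" is the grip in N (left out, the last holds). Time passes only in rows, so rows that do not move let the fingers close. It gives the time, the measured TCP pose, the force, the opening and the grip force at its end, in the units of the state.
- ctrl.get_obs(): the state, without advancing time (a new reading comes with each control period).
- ctrl.camera(name): name is "scene" or "top" or "wrist"; returns the picture (480x640x3 uint8, red, green, blue); there is no depth.
- ctrl.camera_model(name): a dict with "intrinsics" (3x3 intrinsics, pixels), "rvec" (rotation vector, rad) and "tvec" (3), from world to camera coordinates, as OpenCV has them. Camera axes: x right, y down, z forward; pixel columns grow to the right and rows downward; lengths in m; the calibration is good to about 2 mm. The wrist camera is an equidistant fisheye: a pixel r from the principal point sees the ray r / f radians off the axis. A picture is of the moment at which its call begins: read the wrist's pose just before it. camera_model takes no time and is no camera call; for the wrist camera it gives the pose at the moment of the call.
- ctrl.hand_in(): hands the job in; it is judged then, once.
The state is a dict: "time_s": time; "qpos": joint angles; "joint_vel": joint speeds; "tau": joint torques, N m; "ee_pos": TCP position; "eef_rot": TCP orientation; "force": force on the tool from outside, world axes, zero at the start; "moment": the same for the moment, N m; "grip_width": finger opening in m; "grip_force": force on a finger pad.
Only numpy, scipy, OpenCV 4.12 (cv2) and the standard library are available. Lean on these libraries where they do the work, as an engineer would, in place of code of your own. Each camera call takes 0.05 s, during which the arm holds its last target. There are 200 camera calls.

### The job

The big food tin lies on its side on the bare table, where it could roll away. With the fingertips on its top, roll it gently across the table until it comes to rest on the middle of the dark non-slip mat, lying along the mat. Only push it from above - do not grip, lift, drag, fling or shove it from the side - and leave the small standing tin and the label roll as they are.

Things in the scene. Friction and masses are not known exactly. Their poses are not given: they have to be found in the camera images.
- big_tin: Labelled steel food tin on its side, 11-15 cm from the mat's middle, on either long side of it: diameter 100, length 118 mm, 0.6-1.1 kg, friction about 0.6; stays put once at rest. Origin: middle of its axis, 50 mm above the table (top line 100 mm). x: its long axis, roughly parallel to the mat's x; z: up at the start, turns with it. It travels half as far as fingertips that carry its top along.
- mat: Dark rubber non-slip mat with fine lighter stripes, fixed flat on the table, 180 x 100 mm, so thin (1 mm) that the tin rolls onto it without a bump and its axis stays 50 mm above the table. Origin: the mat's middle, at table height. x: along the 180 mm side, the way the tin's axis must lie; y: across, the way the tin rolls.
- small_tin: Small steel food tin with a paper label standing upright, 66 mm in diameter, 88 mm tall, loose, on the other side of the mat from the big tin, 11 to 15 cm from the mat's middle. Leave it alone. Origin: centre of its underside.
- label_roll: Roll of paper labels lying flat near the back of the table, 77 mm in diameter, 25 mm high, loose. Leave it alone. Origin: centre of its underside.

How it is judged:
On the way:
1. the tin has rolled, not slid, a good part of a turn (more than 1.1 rad) on the table (angle between big_tin's own z axis and vertical above 1.1 rad and height (world z) of big_tin below 0.055 m and angle between big_tin's own x axis and vertical above 1.45 rad), for 0.05 s.
At the end, for the whole second after the job is handed in: The big tin rests on its side on the table, its middle within 15 mm of the mat's middle line (40 mm along the mat), its axis within 0.3 rad of the mat's long side, turned by the rolling more than 1.4 rad from its start attitude; the small tin still stands (y of big_tin in the frame of mat between -0.015 and 0.015 m and x of big_tin in the frame of mat between -0.04 and 0.04 m and angle between the x axis of big_tin and the x axis of mat, either way round below 0.3 rad and angle between big_tin's own z axis and vertical above 1.4 rad and height (world z) of big_tin below 0.055 m and angle between big_tin's own x axis and vertical above 1.45 rad and linear speed of big_tin below 0.008 m/s and angular speed of big_tin below 0.16 rad/s and angle between small_tin's own z axis and vertical below 0.1 rad); the robot touches nothing.
It fails at once if the big tin is lifted off the table or tipped up on its end (height (world z) of big_tin above 0.058 m or angle between big_tin's own x axis and vertical below 1.35 rad).
It fails at once if the fingers touch the big tin well below its top (fingertips more than about 30 mm below its top line) (contact force between the fingers and big_tin above 0.5 N and height (world z) of the grasp point below 0.088 m).
It fails at once if the big tin is flung (faster than 0.3 m/s) (linear speed of big_tin above 0.3 m/s).
It fails at once if the small tin is moved by more than 15 mm or knocked over (distance of small_tin from where it was at the start of the episode above 0.015 m or angle between small_tin's own z axis and vertical above 0.3 rad).
It fails at once if the label roll is moved by more than 15 mm (distance of label_roll from where it was at the start of the episode above 0.015 m).
It also fails if it takes over 64 s, if anything falls off the work surface, if the arm or the gripper's body presses on something with over 40 N, if the wrist force passes 120 N, or if a joint passes its speed limit or range.

## Working session

There is one attempt and no reset: what is moved stays moved. The work goes in short steps, Python scripts to look and compute and a tool call to move; the robot and the scene stay as the last step left them, time stands still between calls to the robot, and variables do not carry over. Pictures are saved under pics/ and viewed, at most 10 in all, crops included, and the job is handed in when it is done.

Besides the shell and the picture viewer there is one more tool, called in YAML: its name, and indented under it one key for each argument. jog_arm: Moves the arm, as the interface text tells. Its arguments: {"type":"object","properties":{"motion":{"type":"array"},"squeeze":{"type":"number"}},"required":["motion"]}

```bash
mkdir -p pics
cat > h.py <<'E'
import numpy as np,cv2
from station import ctrl
def ray(name,uv,z,m=None):
    m=m or ctrl.camera_model(name);K=np.array(m["intrinsics"]);R=cv2.Rodrigues(np.array(m["rvec"],float))[0];t=np.array(m["tvec"],float).ravel()
    uv=np.atleast_2d(np.array(uv,float));d=np.c_[(uv-K[:2,2])/[K[0,0],K[1,1]],np.ones(len(uv))]
    C=-R.T@t;D=d@R
    return C+D*((z-C[2])/D[:,2])[:,None]
E
python3 - <<'E'
from h import *
a=ctrl.camera("top");b=ctrl.camera("scene")
cv2.imwrite("pics/top.png",a[...,::-1]);cv2.imwrite("pics/scene.png",b[...,::-1])
for n in("top","scene"):
    print(n,ray(n,[[320,240],[0,0],[640,480]],0).round(3).tolist()); m=ctrl.camera_model(n);R=cv2.Rodrigues(np.array(m["rvec"],float))[0];print(-R.T@np.array(m["tvec"]).ravel())
print(ctrl.get_obs())
E
```

```text
top [[0.665, -0.068, 0.0], [1.243, 0.621, 0.0], [0.178, -0.649, 0.0]]
[ 0.40250078 -0.03875559  1.19303972]
scene [[0.735, -0.006, 0.0], [2.048, 3.621, 0.0], [0.522, -0.594, 0.0]]
[ 0.03887805 -0.47152949  0.56423339]
{'time_s': 0.1, 'qpos': array([ 1.11539542e+00,  3.00414615e-01,  1.52150291e+00, -5.83131807e-06,
        1.32073340e+00, -6.66122061e-02]), 'joint_vel': array([ 2.25787742e-03, -1.28190787e-03, -2.49638858e-03, -9.96640679e-05,
        2.75933211e-03, -7.04618434e-04]), 'tau': array([ 1.28179818e-04, -5.32649016e+01, -3.53278184e+01,  7.08956318e-02,
        2.36040872e-02, -6.94673690e-05]), 'ee_pos': array([0.2083925 , 0.50873399, 0.20495039]), 'eef_rot': array([-3.14053635e+00, -6.48062776e-05,  2.75280536e+00]), 'force': array([ 0.19390049,  0.47154558, -1.06218507]), 'moment': array([ 0.00112641, -0.03783515, -0.0120418 ]), 'grip_force': 0.0, 'grip_width': 0.09434601515351368}
```

View pics/top.png

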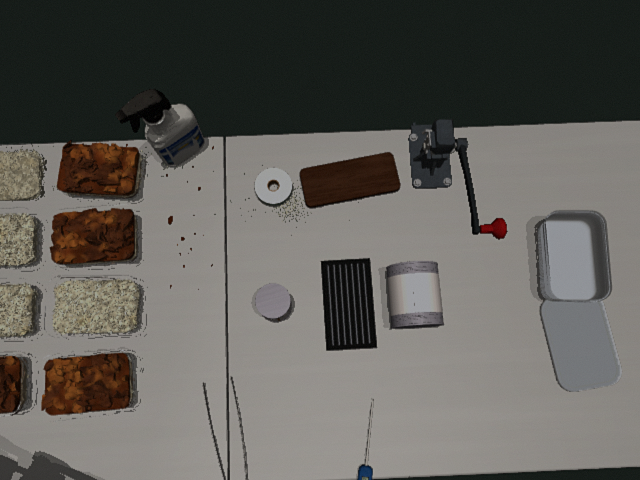

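View pics/scene.png

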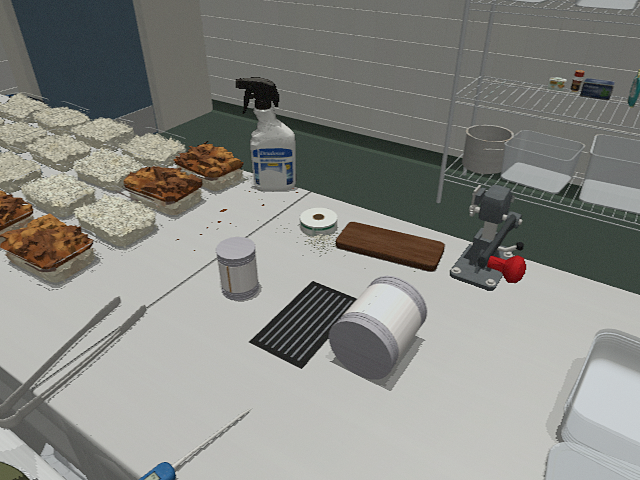

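The top view shows the mat with corners at about (321,261), (370,258), (377,348) and (327,350). The big tin is to its right, columns 387–443 and rows 260–328. The small tin is at (273,302) and the label roll at (273,186). The scene view agrees.

Run:
```python
from h import *
a=cv2.imread("pics/top.png");g=cv2.cvtColor(a,cv2.COLOR_BGR2GRAY)
def roi(mask,x0,y0,x1,y1):
    o=np.zeros_like(mask);o[y0:y1,x0:x1]=mask[y0:y1,x0:x1];return o
m=cv2.morphologyEx(roi((g<70).astype(np.uint8),310,250,383,360),cv2.MORPH_CLOSE,np.ones((9,9)))
r=cv2.minAreaRect(np.argwhere(m)[:,::-1].astype(np.float32));bx=cv2.boxPoints(r)
P=ray("top",bx,0);print("mat",P.round(4)[:,:2].tolist(),P.mean(0))
e=[np.linalg.norm(P[i]-P[(i+1)%4]) for i in range(4)];print(e)
i=int(np.argmax(e));d=P[(i+1)%4]-P[i];print("mat ang",np.arctan2(d[1],d[0]))
for y in (264,267,270,290,300,320,323,326): print(y,g[y,380:450].tolist())
for x in (400,415,430): print(x,g[254:278,x].tolist(),g[312:336,x].tolist())
cv2.imwrite("pics/crop.png",cv2.resize(a[240:350,370:460],None,fx=5,fy=5,interpolation=cv2.INTER_CUBIC))
```

```text
mat [[0.6227, -0.0667], [0.6249, -0.1696], [0.4443, -0.1694], [0.4424, -0.0697]] [ 0.53360084 -0.11885794  0.        ]
[np.float64(0.10295328899287676), np.float64(0.18060543134172463), np.float64(0.09971222897673096), np.float64(0.18029892714272014)]
mat ang 3.1402263629309193
264 [138, 140, 141, 140, 140, 141, 141, 142, 144, 136, 130, 112, 97, 88, 82, 83, 82, 85, 85, 86, 96, 81, 83, 85, 103, 106, 111, 115, 118, 118, 117, 120, 123, 121, 121, 122, 126, 126, 119, 115, 115, 114, 112, 111, 108, 109, 107, 107, 101, 101, 95, 92, 87, 86, 79, 72, 52, 56, 140, 142, 139, 138, 138, 137, 137, 138, 140, 138, 139, 139]
267 [137, 134, 118, 116, 117, 115, 57, 37, 40, 38, 55, 65, 67, 72, 76, 79, 83, 88, 89, 91, 95, 99, 102, 105, 99, 85, 103, 98, 87, 86, 91, 100, 126, 127, 128, 125, 121, 112, 107, 104, 103, 102, 99, 96, 93, 92, 96, 104, 101, 96, 94, 92, 89, 83, 83, 63, 62, 78, 143, 142, 141, 138, 139, 138, 139, 139, 139, 138, 139, 140]
270 [117, 117, 119, 117, 120, 111, 85, 34, 40, 49, 58, 61, 64, 72, 72, 78, 72, 87, 87, 92, 95, 98, 96, 78, 97, 103, 103, 108, 112, 118, 111, 118, 113, 123, 110, 100, 8
[... 1790 characters left out ...]
 140, 140]
400 [140, 141, 140, 138, 138, 140, 141, 135, 107, 94, 96, 97, 97, 95, 92, 97, 95, 94, 79, 96, 118, 150, 150, 149] [138, 136, 107, 83, 86, 90, 69, 67, 82, 83, 83, 79, 73, 79, 56, 26, 52, 122, 147, 143, 142, 143, 141, 144]
415 [140, 141, 140, 140, 141, 140, 137, 124, 120, 124, 122, 121, 119, 125, 120, 106, 100, 118, 126, 158, 161, 159, 158, 156] [133, 120, 116, 90, 95, 117, 109, 109, 120, 122, 115, 92, 113, 47, 26, 40, 98, 148, 144, 143, 143, 143, 141, 144]
430 [140, 141, 141, 140, 138, 142, 136, 105, 87, 93, 95, 96, 97, 94, 96, 92, 94, 101, 122, 157, 157, 155, 156, 157] [86, 101, 84, 104, 107, 104, 103, 106, 108, 104, 91, 102, 47, 27, 33, 77, 145, 143, 142, 141, 140, 143, 142, 143]
```

View pics/crop.png

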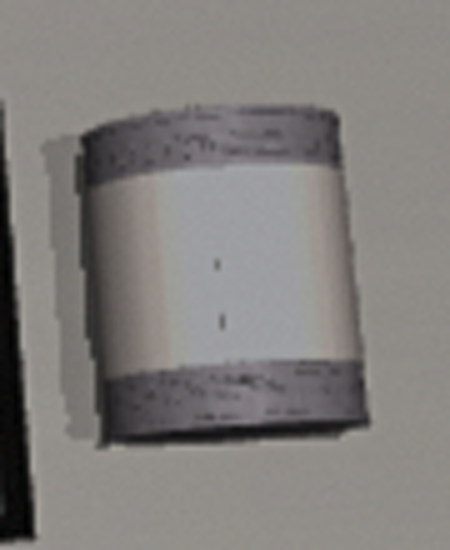

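Run:
```python
from h import *
def mid(l,r):  # same row pixels; bisector of edge rays in yz
    a,b=ray("top",[l,r],0.05); return (a+b)/2
p=mid((386.3,270),(437.8,270));q=mid((389.8,323),(443.6,323));print("axis pts",p,q,"ang",np.arctan2((p-q)[1],(p-q)[0]))
a,b=ray("top",[(386.3,270),(437.8,270)],0.05);print("width",a-b)
print("ends",ray("top",[(414,261),(418,325.5)],0.1))
print("small",ray("top",[(273,301)],0.088),"roll",ray("top",[(273,186)],0.025))
# scene check: far rim mid / front disc centre
print(ray("scene",[(362,347)],0.05))
```

```text
axis pts [ 0.58735615 -0.2423571   0.05      ] [ 0.48520878 -0.24329948  0.05      ] ang 0.00922542473741584
width [0.00416524 0.09969081 0.        ]
ends [[ 0.596015   -0.23837383  0.1       ]
 [ 0.47699094 -0.23634621  0.1       ]]
small [[0.53400913 0.0260201  0.088     ]] roll [[0.77625873 0.02310925 0.025     ]]
[[ 0.48381811 -0.24287471  0.05      ]]
```

The tin's axis middle is at about (0.5365, -0.243). Its measured length is 119 mm and width 100 mm, which agree with the sizes given. The mat's middle is at about (0.5336, -0.119), so the tin must roll 124 mm in +y. I'll go there at height first.

jog_arm:
  motion:
    - [-0.03,-0.03,0,0,0,0,0]
    - [-0.03,-0.03,0,0,0,0,0]
    - [-0.03,-0.03,0,0,0,0,0]
    - [-0.03,-0.03,0,0,0,0,0]
    - [-0.03,-0.03,0,0,0,0,0]

```text
time_s: 0.6
ee_pos: [0.2906, 0.3116, 0.2052]
eef_rot: [-3.141, -0.0, 2.753]
force: [0.7, 0.1, 1.1]
grip_width: 0.0577
grip_force: 0.0
```

jog_arm:
  motion:
    - [-0.03,-0.03,0,0,0,0,0]
    - [-0.03,-0.03,0,0,0,0,0]
    - [-0.03,-0.03,0,0,0,0,0]
    - [-0.03,-0.03,0,0,0,0,0]
    - [-0.03,-0.03,0,0,0,0,0]

```text
time_s: 1.1
ee_pos: [0.3726, 0.1159, 0.2055]
eef_rot: [3.142, 0.0, 2.753]
force: [1.6, 0.1, -1.1]
grip_width: 0.0471
grip_force: 0.0
```

jog_arm:
  motion:
    - [-0.03,-0.03,0,0,0,0,0]
    - [-0.03,-0.03,0,0,0,0,0]
    - [-0.03,-0.03,0,0,0,0,0]
    - [-0.03,-0.03,0,0,0,0,0]
    - [-0.03,-0.03,0,0,0,0,0]

```text
time_s: 1.6
ee_pos: [0.4546, -0.0799, 0.2053]
eef_rot: [3.142, -0.0, 2.753]
force: [0.1, 1.3, 0.7]
grip_width: 0.047
grip_force: 0.0
```

jog_arm:
  motion:
    - [-0.03,-0.03,0,0,0,0,0]
    - [-0.03,-0.03,0,0,0,0,0]
    - [-0.03,-0.03,0,0,0,0,0]
    - [-0.03,-0.03,0,0,0,0,0]
    - [-0.03,-0.03,0,0,0,0,0]

```text
time_s: 2.1
ee_pos: [0.5365, -0.2754, 0.205]
eef_rot: [3.141, -0.001, 2.753]
force: [0.2, 0.2, -0.3]
grip_width: 0.0469
grip_force: 0.0
```

jog_arm:
  motion:
    - [0,0,0,0,0,0.147,0]
    - [0,0,0,0,0,0.147,0]
    - [0,0,0,0,0,0.147,0]
    - [0,0,0,0,0,0.147,0]

```text
time_s: 2.5
ee_pos: [0.5361, -0.2737, 0.2049]
eef_rot: [-3.141, -0.001, 2.159]
force: [-0.7, 0.1, -0.6]
grip_width: 0.0468
grip_force: 0.0
```

jog_arm:
  motion:
    - [0,0,0,0,0,0.147,0]
    - [0,0,0,0,0,0.147,0]
    - [0,0,0,0,0,0.147,0]
    - [0,0,0,0,0,0.147,0]
    - [0,0,0,0,0,0,0]

```text
time_s: 3.0
ee_pos: [0.5362, -0.2737, 0.2051]
eef_rot: [-3.141, -0.0, 1.574]
force: [0.6, 0.1, -0.2]
grip_width: 0.0469
grip_force: 0.0
```

jog_arm:
  motion:
    - [0,0,0.04,0,0,0,0]
    - [0,0,0.04,0,0,0,0]
    - [0,0,0.02,0,0,0,0]
    - [0,0,0.005,0,0,0,0]
    - [0,0,0,0,0,0,0]

```text
time_s: 3.5
ee_pos: [0.5362, -0.2737, 0.1004]
eef_rot: [-3.141, -0.0, 1.579]
force: [-0.7, 0.1, -0.6]
grip_width: 0.0471
grip_force: 0.0
```

jog_arm:
  motion:
    - [0,0,0.002,0,0,0,0]
    - [0,0,0,0,0,0,0]

```text
time_s: 3.7
ee_pos: [0.5367, -0.274, 0.0996]
eef_rot: [3.14, 0.001, 1.578]
force: [-0.6, -0.1, 0.3]
grip_width: 0.0472
grip_force: 0.0
```

jog_arm:
  motion:
    - [0,0,0.002,0,0,0,0]
    - [0,0,0,0,0,0,0]

```text
time_s: 3.9
ee_pos: [0.5363, -0.2738, 0.0967]
eef_rot: [3.141, 0.0, 1.577]
force: [0.0, 0.3, 0.5]
grip_width: 0.0473
grip_force: 0.0
```

jog_arm:
  motion:
    - [0,0,0.001,0,0,0,0]
    - [0,0,0,0,0,0,0]

```text
time_s: 4.1
ee_pos: [0.5363, -0.2737, 0.0954]
eef_rot: [-3.142, 0.0, 1.577]
force: [0.1, 0.1, 0.1]
grip_width: 0.047
grip_force: 0.0
```

jog_arm:
  motion:
    - [0,0,0.001,0,0,0,0]
    - [0,0,0,0,0,0,0]

```text
time_s: 4.3
ee_pos: [0.5364, -0.2739, 0.0946]
eef_rot: [3.141, 0.0, 1.577]
force: [0.4, -1.1, 2.8]
grip_width: 0.047
grip_force: 1.1
```

jog_arm:
  motion:
    - [0,0,0.001,0,0,0,0]
    - [0,0,0,0,0,0,0]

```text
time_s: 4.5
ee_pos: [0.5365, -0.2742, 0.0941]
eef_rot: [3.141, 0.001, 1.577]
force: [-0.7, -1.3, 5.9]
grip_width: 0.0469
grip_force: 3.1
```

Contact came at z = 0.0947, as computed. First stroke, up to the top line.

jog_arm:
  motion:
    - [0.011,0,-0.002,0,0,0,0]
    - [0.011,0,-0.0015,0,0,0,0]
    - [0.011,0,-0.001,0,0,0,0]
    - [0.012,0,-0.0003,0,0,0,0]
    - [0,0,0,0,0,0,0]

```text
time_s: 5.0
ee_pos: [0.5361, -0.2281, 0.0999]
eef_rot: [3.141, 0.001, 1.578]
force: [-7.5, -0.0, 15.3]
grip_width: 0.047
grip_force: 7.6
```

jog_arm:
  motion:
    - [0.011,-0.0003,0,0,0,0,0]
    - [0.011,-0.0003,0,0,0,0,0]
    - [0.01,-0.0003,0,0,0,0,0]
    - [0,0,0,0,0,0,0]

```text
time_s: 5.4
ee_pos: [0.5355, -0.1961, 0.0999]
eef_rot: [3.14, 0.001, 1.578]
force: [-4.3, 0.4, 14.9]
grip_width: 0.0468
grip_force: 7.4
```

jog_arm:
  motion:
    - [0.0115,0,0.0003,0,0,0,0]
    - [0.0115,0,0.001,0,0,0,0]
    - [0.011,0,0.0016,0,0,0,0]
    - [0.006,0,0.001,0,0,0,0]
    - [0,0,0,0,0,0,0]

```text
time_s: 5.9
ee_pos: [0.5351, -0.1559, 0.0956]
eef_rot: [3.14, 0.0, 1.578]
force: [-4.2, 3.0, 14.2]
grip_width: 0.0471
grip_force: 7.2
```

jog_arm:
  motion:
    - [0,0,0,0,0,0,0]
    - [0.001,0,-0.002,0,0,0,0]
    - [0,0,-0.01,0,0,0,0]
    - [-0.02,0,-0.03,0,0,0,0]
    - [-0.04,0,0,0,0,0,0]

```text
time_s: 6.4
ee_pos: [0.5366, -0.2154, 0.1405]
eef_rot: [3.137, 0.002, 1.58]
force: [0.6, 0.1, 0.8]
grip_width: 0.0467
grip_force: 0.0
```

jog_arm:
  motion:
    - [-0.04,0,0,0,0,0,0]
    - [-0.04,0,0,0,0,0,0]
    - [-0.03,0,0,0,0,0,0]
    - [0,0,0,0,0,0,0]

```text
time_s: 6.8
ee_pos: [0.5349, -0.329, 0.1363]
eef_rot: [-3.141, 0.0, 1.573]
force: [-1.0, -0.1, 0.4]
grip_width: 0.047
grip_force: 0.0
```

Run:
```python
from h import *
a=ctrl.camera("top")[...,::-1];b=ctrl.camera("scene")[...,::-1]
cv2.imwrite("pics/top2.png",a);cv2.imwrite("pics/scene2.png",b)
cv2.imwrite("pics/v2.png",np.hstack([cv2.resize(a[230:370,240:440],None,fx=2,fy=2),cv2.resize(b[200:340+70,200:400],None,fx=2,fy=2)[:280]]))
g=cv2.cvtColor(a,cv2.COLOR_BGR2GRAY)
for y in (267,270,290,300,320,323): print(y,g[y,345:430].tolist())
```

```text
267 [68, 70, 18, 10, 13, 23, 70, 70, 17, 12, 12, 30, 63, 69, 76, 83, 81, 93, 84, 91, 105, 109, 112, 113, 112, 116, 119, 122, 130, 132, 139, 137, 133, 138, 142, 135, 137, 144, 151, 144, 140, 140, 136, 131, 130, 129, 127, 126, 122, 121, 122, 121, 115, 88, 93, 92, 82, 81, 77, 67, 57, 74, 140, 140, 137, 136, 136, 137, 136, 136, 136, 136, 137, 136, 136, 135, 136, 135, 136, 137, 136, 136, 135, 134, 136]
270 [54, 93, 26, 10, 13, 15, 43, 77, 19, 14, 29, 47, 56, 68, 74, 78, 84, 92, 99, 100, 83, 85, 106, 114, 125, 119, 113, 121, 124, 126, 112, 124, 113, 134, 139, 140, 137, 142, 145, 154, 149, 142, 136, 133, 134, 131, 124, 100, 121, 122, 119, 102, 97, 97, 93, 93, 89, 83, 76, 68, 62, 77, 135, 140, 138, 136, 136, 137, 135, 137, 137, 137, 136, 136, 136, 138, 135, 136, 135, 135, 136, 134, 135, 134, 134]
290 [12, 28, 96, 56, 16, 12, 10, 22, 79, 44, 9, 16, 73, 93, 109, 117, 127, 139, 144, 150, 155, 159, 164, 171, 171, 176, 180, 183, 182, 182, 181, 185, 183, 181, 182, 182, 182, 179, 171, 172, 176, 174, 174, 173, 172, 169, 168, 166, 164, 164, 165, 161, 158, 153, 152, 152, 173, 168, 164, 155, 145, 136, 
[... 570 characters left out ...]
, 76, 45, 10, 10, 25, 49, 57, 64, 67, 73, 70, 72, 84, 89, 92, 94, 101, 97, 82, 96, 84, 98, 107, 104, 97, 88, 97, 119, 124, 127, 122, 119, 124, 120, 92, 94, 114, 108, 110, 109, 103, 90, 89, 103, 102, 100, 97, 97, 94, 90, 90, 83, 69, 66, 57, 59, 103, 141, 139, 138, 140, 141, 143, 129, 70, 66, 67, 69, 69, 69, 68, 67, 67, 68, 67]
323 [15, 9, 11, 17, 62, 56, 16, 11, 8, 19, 56, 63, 17, 11, 26, 53, 58, 64, 62, 70, 79, 81, 85, 89, 93, 96, 97, 101, 99, 99, 100, 106, 111, 116, 117, 120, 117, 118, 121, 121, 123, 122, 127, 125, 122, 122, 117, 110, 106, 104, 109, 106, 105, 102, 100, 98, 98, 96, 93, 91, 89, 84, 80, 76, 67, 62, 95, 142, 143, 143, 129, 68, 65, 67, 68, 68, 68, 69, 71, 69, 70, 69, 69, 68, 67]
```

View pics/v2.png

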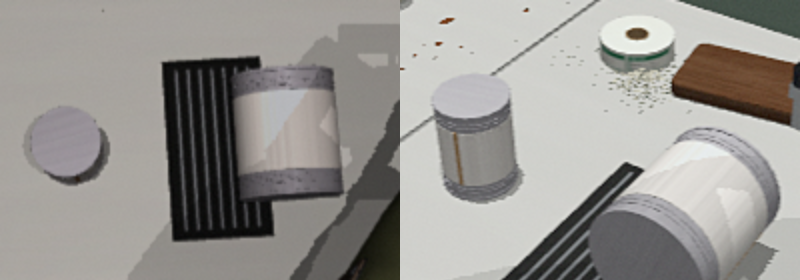

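The tin has rolled to the mat's right edge, at columns 354–411 of the top image, and is still parallel. The other objects haven't moved.

Run:
```python
from h import *
def mid(l,r):
    a,b=ray("top",[l,r],0.05); return (a+b)/2,b[1]-a[1]
p=mid((354,270),(406.7,270));q=mid((359,323),(411.5,323));print(p,q,np.arctan2((p[0]-q[0])[1],(p[0]-q[0])[0]),ctrl.get_obs()["ee_pos"])
```

```text
(array([ 0.58991941, -0.1810079 ,  0.05      ]), np.float64(-0.10196893069465213)) (array([ 0.48772629, -0.18356758,  0.05      ]), np.float64(-0.09968938304166094)) 0.025042223796498744 [ 0.53544757 -0.32584644  0.13630268]
```

jog_arm:
  motion:
    - [0.04,0,0,0,0,0,0]
    - [0.04,0,0,0,0,0,0]
    - [0.032,0,0,0,0,0,0]
    - [0,0,0.02,0,0,0,0]
    - [0,0,0.018,0,0,0,0]

```text
time_s: 7.4
ee_pos: [0.5354, -0.2115, 0.0988]
eef_rot: [3.14, 0.001, 1.58]
force: [0.4, -0.4, -0.3]
grip_width: 0.0467
grip_force: 0.0
```

jog_arm:
  motion:
    - [0,0,0.002,0,0,0,0]
    - [0,0,0,0,0,0,0]

```text
time_s: 7.6
ee_pos: [0.5351, -0.213, 0.0968]
eef_rot: [-3.141, -0.0, 1.578]
force: [0.1, -0.9, 0.1]
grip_width: 0.0471
grip_force: 0.0
```

jog_arm:
  motion:
    - [0,0,0.001,0,0,0,0]
    - [0,0,0,0,0,0,0]

```text
time_s: 7.8
ee_pos: [0.5351, -0.2137, 0.0959]
eef_rot: [3.141, 0.0, 1.577]
force: [0.2, 0.1, 0.9]
grip_width: 0.047
grip_force: 0.0
```

jog_arm:
  motion:
    - [0,0,0.001,0,0,0,0]
    - [0,0,0,0,0,0,0]

```text
time_s: 8.0
ee_pos: [0.5352, -0.2139, 0.0947]
eef_rot: [3.141, 0.0, 1.577]
force: [-0.1, -0.6, 3.4]
grip_width: 0.047
grip_force: 1.2
```

jog_arm:
  motion:
    - [0,0,0.001,0,0,0,0]
    - [0.011,-0.0003,-0.002,0,0,0,0]
    - [0.011,-0.0003,-0.0015,0,0,0,0]
    - [0.011,-0.0003,-0.0008,0,0,0,0]
    - [0.0113,-0.0003,-0.0002,0,0,0,0]

```text
time_s: 8.5
ee_pos: [0.5346, -0.1696, 0.0998]
eef_rot: [3.138, 0.002, 1.577]
force: [-0.3, -0.7, 16.8]
grip_width: 0.047
grip_force: 8.1
```

jog_arm:
  motion:
    - [0.011,-0.0003,0,0,0,0,0]
    - [0.011,-0.0003,0,0,0,0,0]
    - [0.01,-0.0003,0,0,0,0,0]
    - [0,0,0,0,0,0,0]

```text
time_s: 8.9
ee_pos: [0.534, -0.1369, 0.0999]
eef_rot: [3.137, 0.001, 1.578]
force: [2.1, 0.9, 13.9]
grip_width: 0.0471
grip_force: 7.2
```

jog_arm:
  motion:
    - [0.0115,-0.0003,0.0004,0,0,0,0]
    - [0.0115,-0.0003,0.001,0,0,0,0]
    - [0.011,-0.0003,0.0016,0,0,0,0]
    - [0,0,0,0,0,0,0]

```text
time_s: 9.3
ee_pos: [0.5332, -0.1025, 0.0968]
eef_rot: [3.136, 0.001, 1.578]
force: [4.0, 2.5, 13.6]
grip_width: 0.0466
grip_force: 7.1
```

jog_arm:
  motion:
    - [0.009,-0.0002,0.0018,0,0,0,0]
    - [0.008,-0.0001,0.002,0,0,0,0]
    - [0,0,0,0,0,0,0]
    - [0,0,0,0,0,0,0]

```text
time_s: 9.7
ee_pos: [0.533, -0.0861, 0.0932]
eef_rot: [3.136, 0.0, 1.577]
force: [4.2, 4.4, 15.6]
grip_width: 0.047
grip_force: 7.8
```

jog_arm:
  motion:
    - [0.001,0,-0.002,0,0,0,0]
    - [0,0,-0.01,0,0,0,0]
    - [-0.02,0,-0.03,0,0,0,0]
    - [-0.04,0,-0.01,0,0,0,0]
    - [-0.04,0,0,0,0,0,0]

```text
time_s: 10.2
ee_pos: [0.5321, -0.1866, 0.1455]
eef_rot: [3.139, 0.001, 1.578]
force: [-0.4, -0.1, 0.3]
grip_width: 0.0469
grip_force: 0.0
```

jog_arm:
  motion:
    - [-0.04,0,0,0,0,0,0]
    - [-0.04,0,0,0,0,0,0]
    - [-0.04,0,0,0,0,0,0]
    - [0,0,0,0,0,0,0]

```text
time_s: 10.6
ee_pos: [0.5312, -0.3094, 0.143]
eef_rot: [-3.141, 0.0, 1.573]
force: [0.3, 0.6, -0.4]
grip_width: 0.0474
grip_force: 0.0
```

Run:
```python
from h import *
a=ctrl.camera("top")[...,::-1];b=ctrl.camera("scene")[...,::-1]
cv2.imwrite("pics/top3.png",a)
cv2.imwrite("pics/v3.png",np.hstack([cv2.resize(a[230:370,240:440],None,fx=2,fy=2),cv2.resize(b[220:360,200:400],None,fx=2,fy=2)]))
g=cv2.cvtColor(a,cv2.COLOR_BGR2GRAY)
for y in (270,290,300,323): print(y,g[y,318:334].tolist(),g[y,365:390].tolist())
```

```text
270 [159, 159, 139, 73, 47, 63, 68, 60, 78, 88, 90, 95, 98, 104, 106, 112] [106, 99, 81, 92, 88, 82, 66, 87, 170, 163, 137, 134, 135, 135, 134, 134, 135, 133, 134, 134, 136, 136, 136, 134, 136]
290 [137, 135, 139, 139, 100, 65, 90, 108, 117, 125, 135, 144, 147, 153, 160, 166] [111, 100, 167, 163, 155, 146, 135, 104, 89, 99, 137, 138, 136, 134, 134, 144, 162, 163, 162, 163, 164, 164, 160, 141, 139]
300 [164, 138, 139, 142, 138, 42, 78, 98, 112, 120, 129, 137, 145, 147, 155, 164] [173, 97, 95, 140, 136, 131, 119, 113, 100, 89, 100, 138, 139, 140, 160, 165, 166, 165, 164, 164, 165, 163, 166, 165, 163]
323 [166, 165, 136, 138, 141, 143, 100, 41, 47, 63, 72, 77, 73, 86, 94, 96] [99, 97, 94, 93, 90, 86, 80, 77, 74, 70, 57, 58, 143, 141, 141, 139, 139, 138, 137, 139, 139, 139, 137, 138, 138]
```

View pics/v3.png

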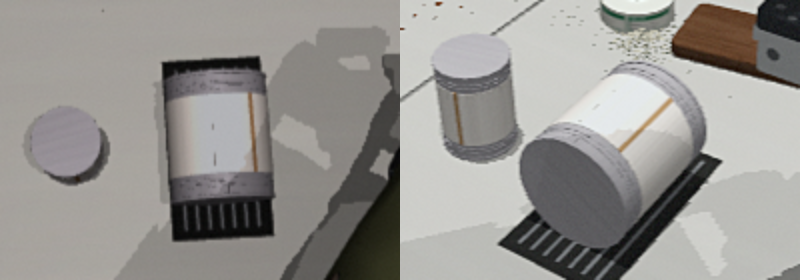

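The tin now lies along the mat at columns 321–377 of the top image, with some mat showing at both ends. The small tin and the label roll haven't moved.

Run:
```python
from h import *
def mid(l,r):
    a,b=ray("top",[l,r],0.05); return (a+b)/2,b[1]-a[1]
p=mid((320.7,270),(372.5,270));q=mid((324.3,323),(376.7,323));print(p,q)
print(ray("top",[(348,265),(350,327)],0.1),ray("top",[(273,301)],.088),ctrl.get_obs()["ee_pos"])
```

```text
(array([ 0.59264724, -0.11572015,  0.05      ]), np.float64(-0.10018070387007941)) (array([ 0.49050669, -0.11759824,  0.05      ]), np.float64(-0.09945253179303612))
[[ 0.59359957 -0.11544743  0.1       ]
 [ 0.47949418 -0.11283416  0.1       ]] [[0.53400913 0.0260201  0.088     ]] [ 0.5317971  -0.30575154  0.14286136]
```

```bash
python3 -c "
from station import ctrl
print(ctrl.hand_in())"
```

```text
the job is handed in; nothing more can be done
None
```

I rolled the tin from above in two strokes; the last image put it about 2 mm from the mat's middle line and lying along the mat, with the small tin and label roll where they were, and I handed the job in (no verdict came back).

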